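Clamp a mosaic roundel to the first click

ROBOT

A 6-joint arm with a two-finger parallel gripper is mounted at the origin on the work surface. World frame = base frame: x ahead of the robot, y to its left, z up, the work surface at z = 0. Lengths are in mm, angles in rad, forces in N, time in s.
With the tool pointing down it reaches from about 400 to 925 mm from the base axis. Payload 12.5 kg.
Tool frame: the origin (TCP) lies at the very end of the fingers, on their centre line; the grasp point (between the pads) lies env.grip_point_offset behind it (env.grip_point_offset is the distance from the TCP to the grasp point, in mm); y points along the fingers, z is the direction in which the jaws open and shut, and the axes are right-handed (so a half turn about y gives the same grasp; the last joint's range is limited). The gripper opens to 95 mm and grips with 3 to 60 N. Pads are 20 mm wide; open, the fingers measure 119 mm over their backs; the gripper's body (75 mm by 180 mm) begins 59 mm behind the grasp point.
Start: joints at [1.021, 0.491, 1.559, -0, 1.092, -0.106], TCP at [268.347, 564.482, 181.861] pointing down, gripper open.
Joint ranges: [-3.1, 3.1], [-0.84, 2.19], [0.05, 2.79], [-1.13, 4.28], [0.06, 2.93], [-2.69, 2.69]. Speed limits (rad/s): [2.22, 2.22, 2.79, 3.14, 3.14, 3.14].

INTERFACE

Orientations are given as [roll, pitch, yaw] about the fixed x, y, z axes, in that order (R = Rz(yaw) Ry(pitch) Rx(roll)).
In Python, from cell import readout, read_camera, env, nets gives the robot as it stands.
- The arm moves only by the tool apply_moves, never from a script. Its argument "increments" is a list of rows, each a list of 3 entries, a list of its own where there are three numbers: the shift along the tool's x, y, z in cm, then the turn, a rotation vector about the tool's x, y, z in degrees, then the finger opening in cm, from 0 to 9.51. A call has exactly 5 rows; each row shifts and turns the pose as measured when the row begins, along the tool's axes as they then stand; what a row does not reach is not made up. A row lasts 1/8 s, in which the tool goes at most 62.5 mm and 10.7 degrees, less where a joint would pass 70% of its speed; a pose out of reach is approached as far as the arm can. A call with a gripper value outside its range is refused whole. The fingers move at their own pace and stop on an object; the grip force is fixed at half the most. Time passes only in rows, so rows that do not move let the fingers close, or fill a call up. It gives the time, the measured TCP pose, the force and the opening at its end, in the units of the state.
- readout.state(): the state, without advancing time (a new reading comes with each control period).
- read_camera(name): name is "scene" or "top" or "wrist"; returns a dict with "img" (480x640x3 uint8, red, green, blue), "vfov" (degrees; the focal length in pixels is half the picture's height over the tangent of half this angle, whatever the lens; pixels are square), "cx", "cy" (the principal point, pixels), "distortion" ([k1, k2, p1, p2, k3] as OpenCV has them; the pictures are not rectified), "rvec" (rotation vector, rad) and "tvec" (3), from world to camera coordinates, as OpenCV has them; the wrist camera has in their place "mount" (4x4, takes a point from camera to tool coordinates, whose origin is the TCP and whose axes are the tool frame's). Camera axes: x right, y down, z forward; pixel columns grow to the right and rows downward; lengths in mm; the calibration is good to about 2 mm. A picture is of the moment at which its call begins: read the wrist's pose just before it. There is no depth.
- env.job_done(): hands the job in, once; it reports no verdict.
Trained networks look in a picture, given as the dict that the camera call returned (one of the last four; its "shot" number tells which), for a name from the list of things; names that differ only in an ending like _2 or _b are one class to them, and where a whole thing is asked for, a point or a joint stands for the part that bears it (a point fixed in the world has none). Each returns a list of dicts, best first, with "confidence" (0 to 1); they miss things now and then, are a little off and sometimes report something else, mostly with a low value. They report only what shows in the picture. A call takes as long as a camera call.
- nets.look_for(picture, thing): "point" ([x, y, z] in mm, in the coordinates of the camera as it stood for that picture, good to about 4 mm: the middle of the surface that is visible of it).
- nets.mark_of(picture, thing): "point" ([x, y, z] in mm, in the coordinates of the camera as it stood for that picture, good to about 4 mm: a listed point, or the origin of a listed thing).
The state is a dict: "t": time; "joints": joint angles; "qvel": joint speeds; "tau": joint torques, N m; "eef_pos": TCP position; "tcp_rot": TCP orientation; "ft_force": force on the tool from outside, world axes, zero at the start; "moment": the same for the moment, N m; "opening": opening from 0.0 (shut) to 1.0 (fully open).
Only numpy, scipy, OpenCV 4.12 (cv2) and the standard library are available. Lean on these libraries where they do the work, as an engineer would, in place of code of your own. Each camera call takes 0.05 s, during which the arm holds its last target. There are 200 camera calls.

TASK

Clamp the mosaic roundel in the bonding jig: first swing the blue arm by its red post round to its stop, so that the cork pad is over the roundel, then turn the torque knob back (counter-clockwise) until it drops onto the start of its thread. Then screw it down clockwise and stop at the first click of its clutch, because a second click could crack the glass and a click on a cross-threaded knob ruins the thread. Leave the roundel and everything else where it lies, and let go.

Things in the scene. Friction and masses are not known exactly. Their poses are not given: they have to be found in the camera images.
- jig: bonding jig, fixed to the table: aluminium plate 200 x 300 x 18 mm with a dark pillar that carries an upright stud. Origin: on the stud's axis at table height; z up, y from the stud to the middle of the roundel's place, 110 mm away. The plate reaches 100 mm to +x, -x and -y, 200 mm to +y. A steel stop pin, 10 mm thick, stands at jig (22, -37) mm, its top 72 mm above the table
- stud_end (a point): upper end of the threaded steel stud (15 mm thick), 131 mm above the table. A brass ring just below it keeps the knob from coming off
- post_top (a point): centre of the top of the red finger post on the free end of the blue swing arm: 16 mm thick (20 mm at its cap, the top 8 mm), 38 mm tall above the arm, 133 mm from the stud's axis. The arm is 34 mm wide and 12 mm thick, its top 68 mm above the table (26 mm over the roundel); it reaches from 45 mm behind the stud (its heel) to 145 mm ahead of it
- swing_arm (a joint): angle of the blue arm about the stud, rad: 0 = heel against the stop pin, the cork pad right over the middle of the roundel (arm along the jig's +y); it grows as the arm is swung away, clockwise seen from above, up to 1.6. It stays where it is left; about 2 N at the post moves it
- pad (a point): centre of the underside of the cork pad (44 mm across) under the arm, 110 mm from the stud's axis. A spring holds the arm up: the pad passes just clear (0.8 mm) above the roundel until the knob presses the arm down by some 1 mm
- knob_top (a point): centre of the top face of the knob's black fluted grip, on the stud's axis: an upright cylinder 42 mm across and 26 mm high (its underside 26 mm below this point). Under the grip: a steel collar 31 mm across, 10 mm high, then a washer 35 mm across, 4 mm high, that bears on the arm. The stud sticks up through the middle, 17 to 25 mm above this point
- grip_mark (a point): middle of the long yellow index tick on the grip's top face, 17 mm from the axis: shows the turn of the grip. Seven small white ticks make 8 round the grip, one per click
- hub_mark (a point): red mark on the bright hub inside the grip, level with the grip's top face, 10.5 mm from the axis: shows the turn of the threaded hub. It stands on the same radius as the yellow tick until the clutch slips; after one click it is one tick behind
- knob_height (a joint): height of the knob on the stud, m: about 0 to -0.001 while it is perched on the end of the thread; it drops by 5.5 mm (one thread pitch), to about -0.005, when it is turned back past the thread's start and let down; at most 0.0012; -0.0065 to -0.007 when tightened. It falls of its own weight once nothing holds it up
- knob_thread (a joint): turn of the threaded hub, rad, positive clockwise from above (tightening). 0 = end of the thread. It starts perched at 0.35 to 1.05; turned forward from there it jams at about 1.4 (cross-threaded). Turned back to -0.25 or less it drops once let down; then clockwise it runs down, 0.9 mm per rad, and is hard tight at 2.25 to 2.3. Running it takes about 0.1 N m
- knob_clutch (a joint): slip of the grip on the hub, rad, positive clockwise. 0 until the grip is turned clockwise with about 0.38 N m; then it slips, the torque falling to almost nothing half-way; the click is complete one tick (0.785 rad) on, where the next click takes the full torque again. Turned counter-clockwise from 0 it drives the hub solidly. The slip stays where it is left
- roundel: loose mosaic roundel, 120 mm across, 24 mm thick, about 0.6 kg, lying on the jig's plate against two brass pins; origin under its centre, 18 mm above the table; its top is 42 mm above the table
- nippers: bystander: tile nippers with two blue handles and a steel head, about 190 x 65 mm, 14 mm high, lying on the table; origin 20 mm behind the pivot, on the table
- bowl: bystander: dark green-black glazed bowl, 124 mm across, 66 mm high; origin under its centre
- knife: bystander: blue utility knife, 150 mm long, 22 mm wide, 16 mm high, lying flat; origin under its middle
- cup: bystander: white plastic cup, 72 mm across at the rim, 85 mm high; origin under its centre
- glue_pot: bystander: small white glue jar with blue cap, 42 mm across, 46 mm high, standing on the jig's plate; origin under its centre
- offcut: bystander: marble offcut 45 x 32 x 10 mm lying on the jig's plate; origin under its centre

How it is judged:
By the outcome, as a careful person would: the job done as asked, in the order asked, and still so for the second after the job is handed in, with the robot touching nothing.
It also fails if it takes over 72 s, if anything falls off the work surface, if the arm or the gripper's body presses on something with over 40 N, if the wrist force passes 120 N, or if a joint passes its speed limit or range.

## Working session

There is one attempt and no reset: what is moved stays moved. The work goes in short steps, Python scripts to look and compute and a tool call to move; the robot and the scene stay as the last step left them, time stands still between calls to the robot, and variables do not carry over. Pictures are saved under pics/ and viewed, about 8 in all and at most 12, crops included, and the job is handed in when it is done.

Besides the shell and the picture viewer there is one more tool, called after ">>>" as name([rows], argument=value, ...), one row to a line, values as JSON. apply_moves: Moves the arm, as the interface text tells. Its arguments: {"type":"object","properties":{"increments":{"type":"array"}},"required":["increments"]}

```bash
ls; mkdir -p pics; cat > h.py <<'E'
import numpy as np, cv2
from cell import readout, read_camera, env, nets
from scipy.spatial.transform import Rotation as R
def tool():
    s=readout.state(); T=np.eye(4); T[:3,:3]=R.from_euler('xyz',s['tcp_rot']).as_matrix(); T[:3,3]=s['eef_pos']; return s,T
def cam(name):
    s,T=tool(); p=read_camera(name)
    if 'mount' in p: W=T@np.array(p['mount'])
    else:
        C=np.eye(4); C[:3,:3]=cv2.Rodrigues(np.array(p['rvec'],float))[0]; C[:3,3]=np.ravel(p['tvec']); W=np.linalg.inv(C)
    f=240/np.tan(np.radians(p['vfov'])/2)
    K=np.array([[f,0,p['cx']],[0,f,p['cy']],[0,0,1.]])
    return p,W,K
def save(p,n): cv2.imwrite('pics/'+n+'.png',p['img'][:,:,::-1])
def mark(p,W,th,fn='mark_of'):
    return [(np.round((W@np.r_[d['point'],1])[:3],1).tolist(),round(d['confidence'],2)) for d in getattr(nets,fn)(p,th)[:2]]
def ray(p,W,K,uv,z):
    n=cv2.undistortPoints(np.array([[uv]],float),K,np.array(p['distortion'],float))[0,0]
    d=W[:3,:3]@np.r_[n,1]; o=W[:3,3]; return o+d*(z-o[2])/d[2]
def proj(p,W,K,X):
    C=np.linalg.inv(W); return cv2.projectPoints(np.array(X,float).reshape(-1,1,3),cv2.Rodrigues(C[:3,:3])[0],C[:3,3],K,np.array(p['distortion'],float))[0].reshape(-1,2)
E
python3 - <<'E'
from h import *
s,T=tool(); print(s, env.grip_point_offset); print(T)
for n in ('top','scene'):
    p,W,K=cam(n); save(p,n+'0'); print(n,W[:3,3],K[0,0])
    for t in ('stud_end','post_top','knob_top','grip_mark','hub_mark','pad','roundel','jig','nippers','bowl','knife','cup','glue_pot','offcut'): print(t,mark(p,W,t))
E
```

```text
pics
{'t': 0.0, 'joints': array([ 1.02139611e+00,  4.91514107e-01,  1.55946536e+00,  1.32491309e-05,
        1.09174417e+00, -1.05577624e-01]), 'qvel': array([ 0.00121859,  0.00035236,  0.00041497, -0.0006477 , -0.00013243,
       -0.00172845]), 'tau': array([-1.69808496e-03, -6.12648439e+01, -2.58181411e+01,  6.92755217e-02,
        4.81972564e-02, -1.12798064e-04]), 'eef_pos': array([268.17721309, 564.2070367 , 181.28454343]), 'tcp_rot': array([-1.57191978e+00,  1.30870835e-04, -4.43828782e-01]), 'ft_force': array([-0.29061363,  0.13162813, -0.53214838]), 'moment': array([-0.03587637,  0.00775328, -0.02154719]), 'opening': 0.999291889416097} 18.8
[[ 9.03114199e-01 -6.00602718e-04  4.29400027e-01  2.68177213e+02]
 [-4.29400428e-01 -9.58410996e-04  9.03113700e-01  5.64207037e+02]
 [-1.30870834e-04 -9.99999360e-01 -1.12345364e-03  1.81284543e+02]
 [ 0.00000000e+00  0.00000000e+00  0.00000000e+00  1.00000000e+00]]
top [ 298.18165324  -18.69415998 1221.39515925] 604.222883988023
stud_end [([547.7, -34.9, 129.8], 0.82)]
post_top [([623.5, 72.6, 106.0], 0.65), ([546.9, -31.2, 130.3], 0.52
[... 629 characters left out ...]
1.7, -35.3, 130.1], 0.69), ([552.2, -44.1, 113.2], 0.16)]
post_top [([618.6, 77.5, 105.4], 0.7)]
knob_top [([543.4, -30.6, 112.1], 0.67)]
grip_mark [([548.1, -35.0, 129.8], 0.72), ([554.6, -47.7, 114.7], 0.6)]
hub_mark [([550.4, -43.1, 113.2], 0.7), ([622.9, 78.4, 103.4], 0.58)]
pad [([608.9, 55.8, 44.0], 0.77)]
roundel [([512.2, 74.8, 18.5], 0.83), ([547.6, -35.5, 129.8], 0.51)]
jig [([546.3, -31.3, -1.1], 0.89), ([512.3, 74.4, 20.0], 0.7)]
nippers [([563.1, 322.2, -1.6], 0.62)]
bowl [([503.6, -388.4, 1.8], 0.87)]
knife [([639.8, -351.2, 3.1], 0.56)]
cup [([406.6, 312.3, -0.1], 0.92)]
glue_pot [([627.2, -84.9, 13.7], 0.61)]
offcut [([501.6, -119.0, 18.6], 0.61), ([511.1, 72.0, 16.8], 0.45)]
```

View pics/top0.png

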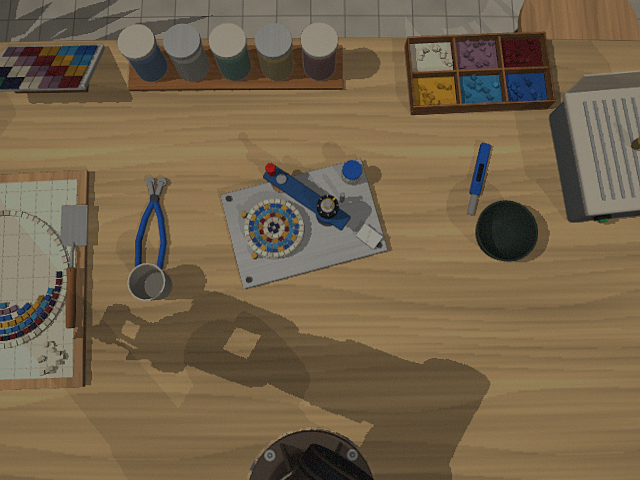

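```bash
python3 - <<'E'
from h import *
for n in ('top',):
    p,W,K=cam(n)
    print(proj(p,W,K,[[546,-33,131],[546,-33,114],[621,75,106],[512,74,42]]))
    print(W)
s,T=tool();p,W,K=cam('wrist');print(np.array(p['mount']).round(3),K[0,0])
p,W,K=cam('top'); c=p['img'][130:400,330:560] if 0 else p['img'][180:330,340:540]
cv2.imwrite('pics/c.png',cv2.resize(c[:,:,::-1],None,fx=4,fy=4,interpolation=cv2.INTER_CUBIC))
E
```

```text
[[327.16652571 202.85766786]
 [327.06417409 204.86744974]
 [270.21628767 167.7980426 ]
 [272.83963792 229.85638519]]
[[-7.75902708e-03 -9.84384383e-01  1.75861265e-01  2.98181653e+02]
 [-9.99920297e-01  5.88606367e-03 -1.11693698e-02 -1.86941600e+01]
 [ 9.95982262e-03 -1.75933912e-01 -9.84351594e-01  1.22139516e+03]
 [ 0.00000000e+00  0.00000000e+00  0.00000000e+00  1.00000000e+00]]
[[ 0.00000e+00  9.58000e-01  2.86000e-01 -8.09000e+01]
 [-1.00000e-03 -2.86000e-01  9.58000e-01 -2.01661e+02]
 [ 1.00000e+00 -1.00000e-03  1.00000e-03  1.02500e+00]
 [ 0.00000e+00  0.00000e+00  0.00000e+00  1.00000e+00]] 357.2084561000189
```

The top view shows the red post at (270,170), the knob at (328,205) and the roundel at (273,228). The arm is about 52° off its stop. Next I plan the move to cage the post between the jaws.

```bash
cat >> h.py <<'E'
def plan(target,zdeg,n,op):
    """rows to target TCP, jaw axis heading zdeg, tool down, n rows"""
    s,T=tool(); Rt=np.column_stack([[np.sin(np.radians(zdeg)),-np.cos(np.radians(zdeg)),0],[0,0,-1],[np.cos(np.radians(zdeg)),np.sin(np.radians(zdeg)),0]])
    rv=R.from_matrix(T[:3,:3].T@Rt).as_rotvec(); dp=(np.array(target)-T[:3,3])/n; Q=T[:3,:3]
    print('t',s['t'],'pos',T[:3,3].round(1),'zdeg',np.degrees(np.arctan2(T[1,2],T[0,2])).round(1),'j',s['joints'].round(2),'op',round(s['opening']*95.1,1),'F',s['ft_force'].round(1),'M',s['moment'].round(2))
    for i in range(n):
        print([(Q.T@dp/10).round(2).tolist(),np.degrees(rv/n).round(1).tolist(),op]); Q=Q@R.from_rotvec(rv/n).as_matrix()
E
python3 - <<'E'
from h import *
plan([621,75,150],-8.6,13,9.5)
E
```

```text
t 1.65 pos [268.4 564.5 181.9] zdeg 64.6 j [ 1.02  0.49  1.56 -0.    1.09 -0.11] op 94.9 F [ 0.2 -0.3  0.4] M [-0.05  0.03 -0.  ]
[[4.07, 0.25, -2.24], [-0.0, 5.6, -0.0], 9.5]
[[4.27, 0.25, -1.83], [-0.0, 5.6, -0.0], 9.5]
[[4.42, 0.25, -1.4], [-0.0, 5.6, -0.0], 9.5]
[[4.54, 0.25, -0.96], [-0.0, 5.6, -0.0], 9.5]
[[4.61, 0.25, -0.51], [-0.0, 5.6, -0.0], 9.5]
[[4.64, 0.25, -0.05], [-0.0, 5.6, -0.0], 9.5]
[[4.62, 0.25, 0.4], [-0.0, 5.6, -0.0], 9.5]
[[4.56, 0.25, 0.85], [-0.0, 5.6, -0.0], 9.5]
[[4.46, 0.25, 1.3], [-0.0, 5.6, -0.0], 9.5]
[[4.31, 0.25, 1.73], [-0.0, 5.6, -0.0], 9.5]
[[4.12, 0.25, 2.14], [-0.0, 5.6, -0.0], 9.5]
[[3.89, 0.25, 2.54], [-0.0, 5.6, -0.0], 9.5]
[[3.62, 0.25, 2.9], [-0.0, 5.6, -0.0], 9.5]
```

>>> apply_moves([
  [[4.1, 0, -2.2], [0, 5.6, 0], 9.5],
  [[4.3, 0.1, -1.8], [0, 5.6, 0], 9.5],
  [[4.4, 0.1, -1.4], [0, 5.6, 0], 9.5],
  [[4.5, 0.1, -1.0], [0, 5.6, 0], 9.5],
  [[4.6, 0.1, -0.5], [0, 5.6, 0], 9.5],
])

```text
t: 2.28
eef_pos: [405.5, 373.3, 177.6]
tcp_rot: [-1.569, 0.0, -0.942]
ft_force: [-0.3, 0.2, 0.6]
opening: 1.001
```

>>> apply_moves([
  [[4.6, 0.1, 0], [0, 5.6, 0], 9.5],
  [[4.6, 0.1, 0.4], [0, 5.6, 0], 9.5],
  [[4.6, 0.1, 0.9], [0, 5.6, 0], 9.5],
  [[4.5, 0.1, 1.3], [0, 5.6, 0], 9.5],
  [[4.3, 0.1, 1.7], [0, 5.6, 0], 9.5],
])

```text
t: 2.9
eef_pos: [543.5, 176.9, 173.2]
tcp_rot: [-1.568, 0.002, -1.448]
ft_force: [-0.3, -0.7, 0.3]
opening: 0.999
```

```bash
python3 - <<'E'
from h import *
plan([621,75,150],-8.6,5,6)
E
```

```text
t 2.9 pos [543.5 176.9 173.2] zdeg 7.1 j [0.2  0.42 1.71 0.   1.01 0.07] op 95.0 F [-0.3 -0.7  0.3] M [-0.02  0.02 -0.02]
[[2.21, 0.46, 1.29], [-0.0, 3.1, -0.0], 6]
[[2.14, 0.46, 1.41], [-0.0, 3.1, -0.0], 6]
[[2.06, 0.46, 1.52], [-0.0, 3.1, -0.0], 6]
[[1.97, 0.46, 1.63], [-0.0, 3.1, -0.0], 6]
[[1.88, 0.46, 1.74], [-0.0, 3.1, -0.0], 6]
```

>>> apply_moves([
  [[2.5, 0.4, 1.4], [0, 3.5, 0], 6],
  [[2.4, 0.4, 1.6], [0, 3.5, 0], 6],
  [[2.3, 0.4, 1.7], [0, 3.5, 0], 6],
  [[1.9, 0.4, 1.7], [0, 3, 0], 6],
  [[0.5, 0.2, 0.5], [0, 1, 0], 6],
])

```text
t: 3.52
eef_pos: [618.5, 75.9, 154.7]
tcp_rot: [-1.568, 0.002, -1.714]
ft_force: [-0.3, 0.1, 0.0]
opening: 0.636
```

```bash
python3 - <<'E'
from h import *
p,W,K=cam('wrist'); save(p,'w1')
for t in ('stud_end','post_top','knob_top','grip_mark','hub_mark','jig','roundel'): print(t,mark(p,W,t))
print(proj(p,W,K,[[621,75,106],[546,-33,131]]))
plan([621,75,80],-8.6,3,5)
E
```

```text
stud_end [([549.4, -29.6, 127.8], 0.78)]
post_top [([625.0, 72.3, 106.2], 0.79)]
knob_top [([549.9, -32.4, 110.1], 0.93)]
grip_mark [([560.9, -47.2, 111.4], 0.74)]
hub_mark []
jig [([545.7, -32.0, 1.2], 0.74)]
roundel [([518.9, 73.4, 17.3], 0.69)]
[[322.16996136 252.5571407 ]
 [246.19316506 407.17270207]]
t 3.925 pos [617.6  77.7 155.4] zdeg -8.0 j [0.02 0.51 1.6  0.   1.03 0.16] op 60.0 F [ 0.2 -0.1  0.2] M [-0.11  0.09  0.04]
[[0.08, 2.51, 0.12], [-0.1, 0.2, -0.1], 5]
[[0.08, 2.51, 0.12], [-0.1, 0.2, -0.1], 5]
[[0.07, 2.51, 0.12], [-0.1, 0.2, -0.1], 5]
```

View pics/w1.png

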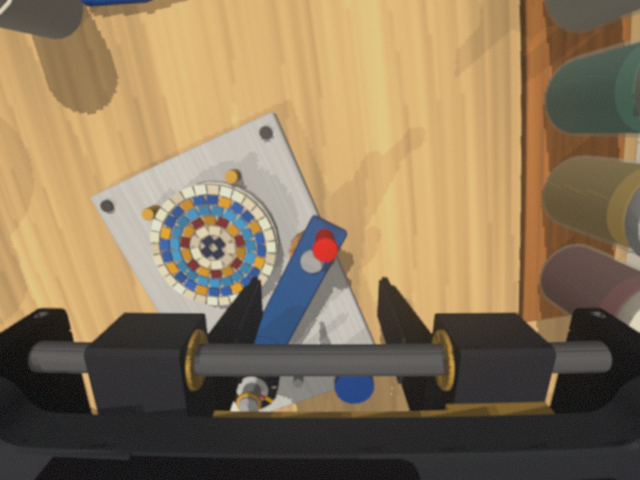

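The post top is at (325,247), which puts it near (623,78) mm. The knob is at about (252,395). I'll go down around the post.

>>> apply_moves([
  [[0, 2.5, 0.3], [0, 0, 0], 5],
  [[0, 2.5, 0.1], [0, 0, 0], 5],
  [[0, 2.0, 0], [0, 0, 0], 5],
  [[0, 0.5, 0], [0, 0, 0], 5],
  [[0, 0.0, 0], [0, 0, 0], 5],
])

```text
t: 4.55
eef_pos: [622.1, 79.4, 80.5]
tcp_rot: [-1.564, 0.003, -1.707]
ft_force: [0.1, 0.3, 0.7]
opening: 0.529
```

```bash
python3 - <<'E'
from h import *
s,T=tool()
O=np.array([547,-32.]); P=T[:2,3]
print(s['eef_pos'],s['opening'],s['ft_force'],s['joints'])
# arc path: tool offset along arc; finger at +x pushes
d=P-O; r=np.hypot(*d); a0=np.degrees(np.arctan2(d[1],d[0])); print(r,a0)
Q=T[:3,:3]; prev=T[:3,3]
aa=np.linspace(a0,107.5,11)[1:]
for a in aa:
    t=np.r_[O+133*np.array([np.cos(np.radians(a)),np.sin(np.radians(a))]),80]
    print(round(a),t.round(1),(Q.T@(t-prev)/10).round(2).tolist()); prev=t
E
```

```text
[622.14585899  79.40090343  80.51854901] 0.5294307298451109 [0.05478913 0.28510847 0.69643234] [0.02064174 0.60186727 1.66015315 0.00275485 0.87225449 0.15545657]
134.376565699847 55.99823226857221
61 [611.2  84.5  80. ] [-0.35, 0.05, -1.16]
66 [600.5  89.8  80. ] [-0.38, -0.01, -1.13]
71 [589.3  94.1  80. ] [-0.27, -0.01, -1.16]
77 [577.8  97.4  80. ] [-0.17, -0.01, -1.18]
82 [566.1  99.6  80. ] [-0.06, -0.01, -1.19]
87 [554.2 100.8  80. ] [0.04, -0.01, -1.19]
92 [542.2 100.9  80. ] [0.15, -0.01, -1.19]
97 [530.3 100.   80. ] [0.26, -0.01, -1.17]
102 [518.6  97.9  80. ] [0.36, -0.01, -1.14]
108 [507.   94.8  80. ] [0.46, -0.01, -1.1]
```

>>> apply_moves([
  [[-0.35, 0, -1.2], [0, 0, 0], 3.2],
  [[-0.35, 0, -1.2], [0, 0, 0], 3.2],
  [[-0.3, 0, -1.2], [0, 0, 0], 3.2],
  [[-0.2, 0, -1.2], [0, 0, 0], 3.2],
  [[-0.05, 0, -1.2], [0, 0, 0], 3.2],
])

```text
t: 5.18
eef_pos: [561.0, 101.7, 82.3]
tcp_rot: [-1.561, 0.004, -1.707]
ft_force: [-0.1, -0.2, 0.0]
opening: 0.337
```

>>> apply_moves([
  [[0.05, 0, -1.2], [0, 0, 0], 3.2],
  [[0.1, 0, -1.2], [0, 0, 0], 3.2],
  [[0.2, 0, -1.2], [0, 0, 0], 3.2],
  [[0.3, 0, -1.2], [0, 0, 0], 3.2],
  [[0.4, 0, -0.9], [0, 0, 0], 3.2],
])

```text
t: 5.8
eef_pos: [498.7, 99.0, 81.8]
tcp_rot: [-1.561, 0.004, -1.707]
ft_force: [-0.1, -0.7, -0.4]
opening: 0.335
```

```bash
python3 - <<'E'
from h import *
p,W,K=cam('wrist'); save(p,'w2')
for t in ('post_top',): print(t,mark(p,W,t))
p,W,K=cam('top')
for t in ('post_top','pad','roundel'): print(t,mark(p,W,t))
plan([507,95,80],-8.6,1,3)
E
```

```text
post_top [([625.6, 74.5, 105.6], 0.58)]
post_top [([622.7, 72.6, 107.1], 0.73)]
pad [([611.3, 54.2, 43.1], 0.91)]
roundel [([516.5, 72.8, 16.6], 0.82), ([544.5, -31.8, 3.3], 0.38)]
t 6.1 pos [500.1  99.1  81.8] zdeg -7.8 j [0.06 0.46 1.95 0.   0.72 0.2 ] op 32.0 F [ 0.6 -0.4 -0. ] M [-0.09  0.03  0.03]
[[0.31, 0.19, 0.74], [-0.6, 0.8, -0.2], 3]
```

View pics/w2.png

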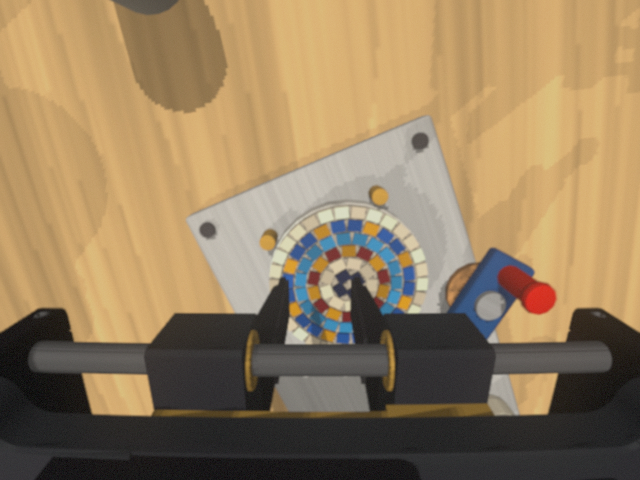

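The arm has not moved: the post at (540,297) slipped past the pad edge, because the tool moved up the arc before it made contact. I'll go back with a tighter cage.

```bash
python3 - <<'E'
from h import *
p,W,K=cam('wrist')
P=ray(p,W,K,(541,297),106); print(P)
s,T=tool(); print('tip px',proj(p,W,K,[T[:3,3]]))
plan([623,74,118],-20,8,6)
E
```

```text
[622.62918602  78.83152887 106.        ]
tip px [[318.50342143 276.60271864]]
t 6.15 pos [500.   99.1  81.8] zdeg -7.8 j [0.07 0.46 1.95 0.   0.72 0.2 ] op 32.0 F [-0.1 -0.7  0. ] M [-0.11  0.06  0.02]
[[0.1, -0.44, 1.57], [-0.1, 1.5, -0.0], 6]
[[0.06, -0.44, 1.57], [-0.1, 1.5, -0.0], 6]
[[0.02, -0.44, 1.57], [-0.1, 1.5, -0.0], 6]
[[-0.02, -0.44, 1.57], [-0.1, 1.5, -0.0], 6]
[[-0.07, -0.44, 1.57], [-0.1, 1.5, -0.0], 6]
[[-0.11, -0.45, 1.57], [-0.1, 1.5, -0.0], 6]
[[-0.15, -0.45, 1.56], [-0.1, 1.5, -0.0], 6]
[[-0.19, -0.45, 1.56], [-0.1, 1.5, -0.0], 6]
```

>>> apply_moves([
  [[0, -2.2, 0], [0, 0, 0], 6],
  [[0, -2.2, 0], [0, 2, 0], 6],
  [[0.1, 0, 4.2], [0, 3, 0], 6],
  [[0.1, 0, 4.2], [0, 3, 0], 6],
  [[0, 0, 4.0], [0, 3, 0], 6],
])

```text
t: 6.78
eef_pos: [622.6, 69.7, 128.7]
tcp_rot: [-1.562, 0.006, -1.903]
ft_force: [-0.5, 0.2, -0.5]
opening: 0.632
```

```bash
python3 - <<'E'
from h import *
plan([623,76,82],-20,3,3.2)
E
```

```text
t 6.775 pos [622.6  69.7 128.7] zdeg -19.0 j [0.   0.54 1.62 0.   0.97 0.34] op 60.1 F [-0.5  0.2 -0.5] M [-0.12  0.08  0.04]
[[-0.2, 1.56, -0.07], [-0.2, 0.3, -0.1], 3.2]
[[-0.2, 1.56, -0.07], [-0.2, 0.3, -0.1], 3.2]
[[-0.2, 1.56, -0.06], [-0.2, 0.3, -0.1], 3.2]
```

Next I descend, close to a loose cage, and make contact before following the arc.

>>> apply_moves([
  [[-0.3, 1.5, 0], [0, 0, 0], 6],
  [[-0.3, 1.5, -0.1], [0, 0, 0], 6],
  [[0, 1.5, 0], [0, 0, 0], 3],
  [[0, 0.3, 0], [0, 0, 0], 3],
  [[0, 0.0, -0.3], [0, 0, 0], 2.6],
])

```text
t: 7.4
eef_pos: [620.8, 77.1, 76.3]
tcp_rot: [-1.564, 0.005, -1.902]
ft_force: [0.4, -0.7, -0.3]
opening: 0.369
```

```bash
python3 - <<'E'
from h import *
s,T=tool()
print(s['eef_pos'],s['opening']*95.1,s['ft_force'])
p,W,K=cam('wrist'); print(mark(p,W,'post_top')); save(p,'w3')
O=np.array([546.5,-32.]); prev=T[:3,3]; Q=T[:3,:3]; dR=R.from_rotvec(np.radians([0,-5.0,0])).as_matrix()
a0=np.degrees(np.arctan2(*(prev[:2]-O)[::-1])); print(a0)
for a in a0+5*np.arange(1,12):
    t=np.r_[O+133*np.array([np.cos(np.radians(a)),np.sin(np.radians(a))]),82]
    print(round(a),t.round(1),(Q.T@(t-prev)/10).round(2).tolist()); prev=t; Q=Q@dR
E
```

```text
[620.75880481  77.14150447  76.33905086] 35.13626780328559 [ 0.43097748 -0.69267126 -0.27718695]
[([624.2, 75.5, 105.1], 0.58)]
55.769014768818636
61 [611.4  84.1  82. ] [-0.35, -0.57, -1.1]
66 [601.1  89.3  82. ] [-0.26, -0.01, -1.13]
71 [590.3  93.6  82. ] [-0.26, -0.01, -1.13]
76 [579.2  96.9  82. ] [-0.26, -0.01, -1.13]
81 [567.8  99.3  82. ] [-0.26, -0.01, -1.13]
86 [556.3 100.6  82. ] [-0.26, -0.01, -1.13]
91 [544.7 101.   82. ] [-0.26, -0.01, -1.13]
96 [533.1 100.3  82. ] [-0.26, -0.01, -1.13]
101 [521.6  98.7  82. ] [-0.26, -0.01, -1.13]
106 [510.4  96.   82. ] [-0.26, -0.01, -1.13]
111 [499.3  92.4  82. ] [-0.26, -0.01, -1.13]
```

>>> apply_moves([
  [[-0.1, -0.3, -1.0], [0, -2, 0], 2.6],
  [[-0.25, -0.1, -1.1], [0, -5, 0], 2.6],
  [[-0.25, 0, -1.1], [0, -5, 0], 2.6],
  [[-0.25, 0, -1.1], [0, -5, 0], 2.6],
  [[-0.25, 0, -1.1], [0, -5, 0], 2.6],
])

```text
t: 8.12
eef_pos: [567.3, 99.5, 83.6]
tcp_rot: [-1.558, 0.002, -1.499]
ft_force: [-0.6, -0.4, -0.1]
opening: 0.271
```

```bash
python3 - <<'E'
from h import *
s,T=tool()
p,W,K=cam('wrist'); print(mark(p,W,'post_top')); 
print(s['eef_pos'],s['opening']*95.1,s['ft_force'],np.degrees(np.arctan2(T[1,2],T[0,2])))
O=np.array([546.5,-32.]);d=s['eef_pos'][:2]-O; print(np.hypot(*d),np.degrees(np.arctan2(d[1],d[0])))
E
```

```text
[]
[567.33503393  99.53960127  83.62391723] 25.74408284812858 [-0.6290903  -0.36447632 -0.07051558] 4.091114701794893
133.17944789608788 80.9994867825229
```

```bash
python3 - <<'E'
from h import *
p,W,K=cam('top'); print(mark(p,W,'post_top'),mark(p,W,'pad'))
p,W,K=cam('scene'); print(mark(p,W,'post_top'),mark(p,W,'pad'))
p,W,K=cam('wrist');im=p['img'].astype(int); m=(im[...,0]>150)&(im[...,1]<60)&(im[...,2]<60); print(m.sum(), np.argwhere(m).mean(0) if m.any() else '')
E
```

```text
[] [([609.4, 55.8, 44.0], 0.63), ([547.9, -34.1, 129.0], 0.63)]
[([625.8, 77.0, 104.7], 0.77)] [([611.1, 57.7, 42.8], 0.97)]
0
```

View pics/w3.png

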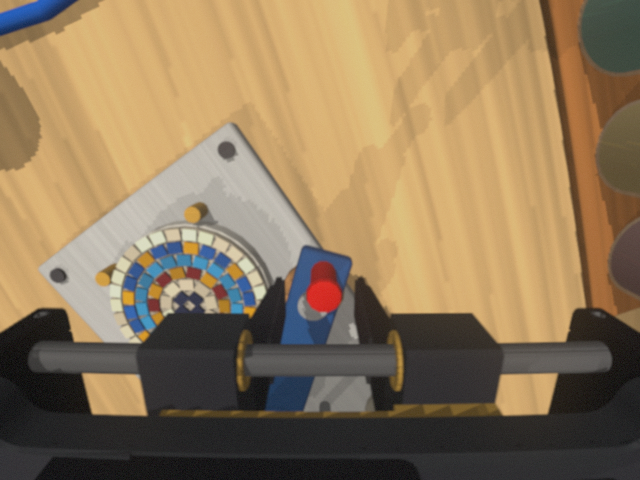

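```bash
python3 - <<'E'
from h import *
p,W,K=cam('scene'); q,W2,K2=cam('wrist')
u=proj(p,W,K,[[580,60,80]])[0].astype(int); print(u)
c=p['img'][max(0,u[1]-90):u[1]+90,max(0,u[0]-120):u[0]+120]
a=cv2.resize(c,(400,300)); b=cv2.resize(q['img'],(400,300))
cv2.imwrite('pics/m4.png',np.hstack([a,b])[:,:,::-1])
E
```

```text
[361 264]
```

View pics/m4.png

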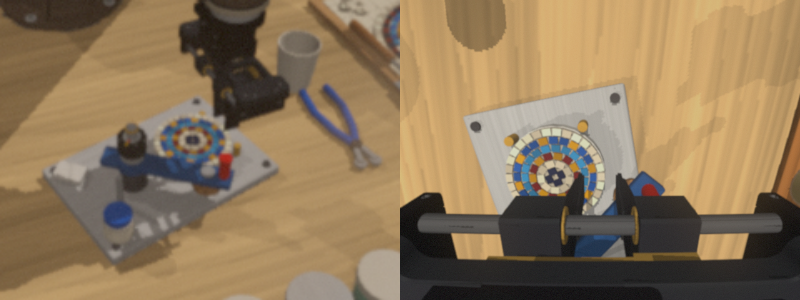

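```bash
python3 - <<'E'
from h import *
p,W,K=cam('scene'); s,T=tool()
P=T[:3,3]; X=[P,P-T[:3,1]*18.8,P-T[:3,1]*78,[623,77,106],[546.5,-32,131],[512,74,42]]
print(proj(p,W,K,X)); print(s['joints'])
c=p['img'][150:330,260:460]; cv2.imwrite('pics/m5.png',cv2.resize(c[:,:,::-1],(800,600),interpolation=cv2.INTER_CUBIC)[60:])
E
```

```text
[[375.0734891  256.70046936]
 [375.55471197 251.00156639]
 [377.15144454 232.10917375]
 [376.91262057 267.74530967]
 [320.20935706 249.36266508]
 [355.75942018 255.95560926]]
[ 0.05708963  0.53670446  1.79085897  0.00272985  0.80212413 -0.01107949]
```

View pics/m5.png

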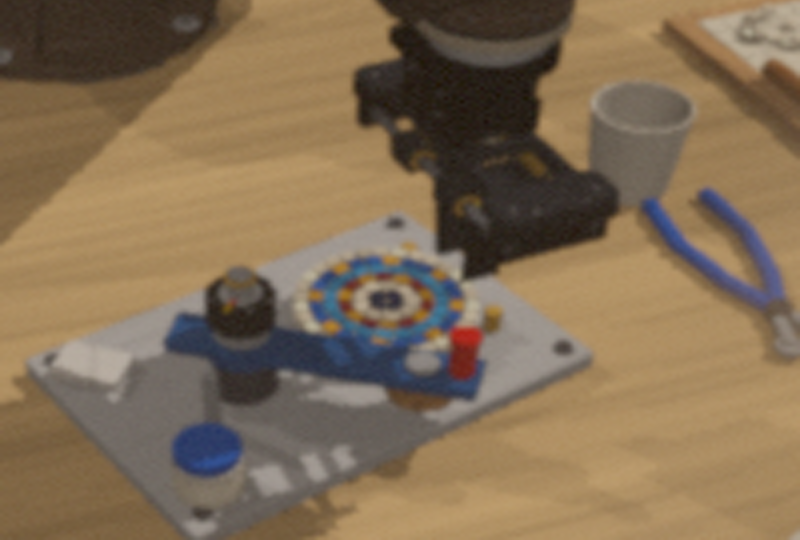

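```bash
python3 - <<'E'
from h import *
p,W,K=cam('wrist'); 
# w2 pose: tcp (500,99.1,81.8), rot [-1.561,.004,-1.707]
T=np.eye(4); T[:3,:3]=R.from_euler('xyz',[-1.561,.004,-1.707]).as_matrix(); T[:3,3]=[500,99.1,81.8]
W=T@np.array(p['mount'])
a,b=ray(p,W,K,(188,215),18),ray(p,W,K,(430,117),18); print(a,b,np.linalg.norm(a-b))
O=np.array([546,-32]);y=np.array([-.302,.953]);x=np.array([.953,.302]);print(O-100*x+200*y,O+100*x+200*y)
s,T=tool(); print(s['opening']*95.1, np.array(p['mount'])[:3,3])
p,W,K=cam('top'); P=T[:3,3]; print(proj(p,W,K,[P]))
c=p['img'][140:260,210:370]; cv2.imwrite('pics/t6.png',cv2.resize(c[:,:,::-1],(800,600),interpolation=cv2.INTER_CUBIC))
E
```

```text
[405.53908938 137.10451211  18.        ] [592.31346618 182.97806723  18.        ] 192.32537764998685
[390.3 128.4] [580.9 188.8]
26.092223826711027 [ -81.95401003 -201.65079655    0.76089826]
[[258.47841094 197.60518066]]
```

View pics/t6.png

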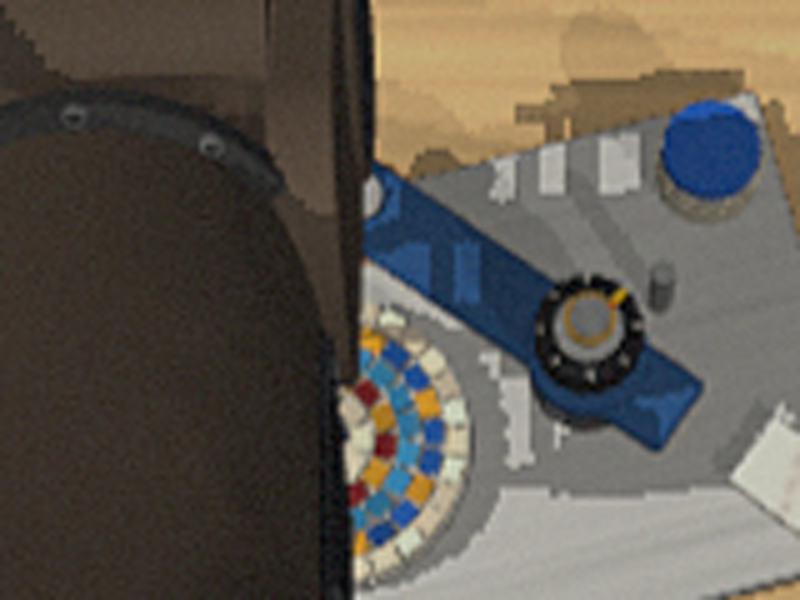

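The tips seem to end about 20 mm above the reported TCP, since three separate pixel checks agree. That means the fingers passed just over the post. I'll straddle the arm (34 mm wide) and go about 20 mm lower, which is safe either way.

```bash
python3 - <<'E'
from h import *
plan([622.5,77,130],-15,4,6.5)
E
```

```text
t 8.825 pos [568.1  99.1  82.9] zdeg 3.8 j [ 0.06  0.54  1.79  0.    0.8  -0.01] op 26.1 F [-1.3  0.   0.5] M [-0.06  0.01  0.02]
[[0.64, -1.16, 1.33], [-0.2, 4.7, -0.1], 6.5]
[[0.53, -1.17, 1.38], [-0.2, 4.7, -0.1], 6.5]
[[0.42, -1.17, 1.41], [-0.2, 4.7, -0.1], 6.5]
[[0.3, -1.17, 1.44], [-0.2, 4.7, -0.1], 6.5]
```

>>> apply_moves([
  [[0, -3.0, 0], [-0.2, 4.7, 0], 6.5],
  [[0.5, -1.5, 1.2], [-0.2, 4.7, 0], 6.5],
  [[0.6, 0, 1.7], [-0.2, 4.7, 0], 6.5],
  [[0.5, 0, 1.8], [0, 4.7, 0], 6.5],
  [[0.3, 0, 1.4], [0, 0, 0], 6.5],
])

```text
t: 9.45
eef_pos: [626.3, 70.8, 129.4]
tcp_rot: [-1.571, 0.003, -1.841]
ft_force: [-0.5, 1.2, 0.1]
opening: 0.672
```

```bash
python3 - <<'E'
from h import *
plan([622.5,77,66],-15,3,6.5)
p,W,K=cam('wrist'); print(mark(p,W,'post_top'))
E
```

```text
t 9.45 pos [626.3  70.8 129.4] zdeg -15.5 j [0.01 0.55 1.6  0.   0.99 0.27] op 63.9 F [-0.5  1.2  0.1] M [-0.06  0.07 -0.01]
[[-0.16, 2.12, -0.17], [0.0, -0.2, -0.1], 6.5]
[[-0.16, 2.12, -0.17], [0.0, -0.2, -0.1], 6.5]
[[-0.16, 2.11, -0.17], [0.0, -0.2, -0.1], 6.5]
[([625.9, 73.4, 105.4], 0.98), ([553.6, -40.2, 113.2], 0.55)]
```

>>> apply_moves([
  [[-0.2, 2.2, -0.1], [0, 0, 0], 6.5],
  [[-0.2, 2.2, -0.1], [0, 0, 0], 6.5],
  [[0, 1.2, 0], [0, 0, 0], 6.5],
  [[0, 0.6, 0], [0, 0, 0], 4.2],
  [[0, 0, 0], [0, 0, 0], 4.2],
])

```text
t: 10.18
eef_pos: [624.3, 75.9, 65.8]
tcp_rot: [-1.572, 0.003, -1.835]
ft_force: [-0.4, -0.2, 0.7]
opening: 0.526
```

```bash
python3 - <<'E'
from h import *
plan([622.5,77,66],-15,1,4)
p,W,K=cam('wrist'); im=p['img'].astype(int)[200:340,240:400]; m=(im[...,0]>130)&(im[...,1]<70)&(im[...,2]<70); print(m.sum(), np.argwhere(m).mean(0)[::-1]+[240,200] if m.any() else '')
E
```

```text
t 10.175 pos [624.3  75.9  65.8] zdeg -15.1 j [0.01 0.63 1.66 0.   0.86 0.28] op 50.1 F [-0.4 -0.2  0.7] M [-0.09  0.14 -0.03]
[[-0.06, -0.02, -0.2], [0.1, -0.1, -0.2], 4]
1333 [315.89797449 297.10277569]
```

>>> apply_moves([
  [[0, 0, -0.6], [0, 0, 0], 4.0],
  [[0, 0, -0.8], [0, -2, 0], 4.0],
  [[-0.1, 0, -1.0], [0, -4, 0], 4.0],
  [[-0.2, 0, -1.1], [0, -5, 0], 4.0],
  [[-0.2, 0, -1.1], [0, -5, 0], 4.0],
])

```text
t: 10.85
eef_pos: [580.7, 90.5, 68.8]
tcp_rot: [-1.561, 0.004, -1.542]
ft_force: [1.9, 0.6, -1.5]
opening: 0.419
```

```bash
python3 - <<'E'
from h import *
plan([622.5,77,66],-15,1,4)
p,W,K=cam('wrist'); im=p['img'].astype(int)[200:340,240:400]; m=(im[...,0]>130)&(im[...,1]<70)&(im[...,2]<70); print(m.sum(), np.argwhere(m).mean(0)[::-1]+[240,200] if m.any() else '',mark(p,W,'post_top'))
E
```

```text
t 10.85 pos [580.7  90.5  68.8] zdeg 1.6 j [0.04 0.57 1.77 0.01 0.79 0.01] op 39.9 F [ 1.9  0.6 -1.5] M [ 0.   -0.34  0.07]
[[1.47, 0.32, 4.14], [-0.5, 16.7, -0.3], 4]
1311 [339.87871854 291.62395118] [([595.7, 92.0, 107.2], 0.61)]
```

>>> apply_moves([
  [[-0.3, 0.1, -1.2], [0, -2, 0], 4.0],
  [[-0.25, 0.1, -1.2], [0, -2, 0], 4.0],
  [[-0.2, 0.1, -1.2], [0, -2, 0], 4.0],
  [[-0.1, 0.1, -1.2], [0, -2, 0], 4.0],
  [[-0.05, 0.1, -1.0], [0, -2, 0], 4.0],
])

```text
t: 11.58
eef_pos: [520.3, 94.3, 64.4]
tcp_rot: [-1.556, 0.002, -1.36]
ft_force: [2.4, 1.2, 3.3]
opening: 0.425
```

```bash
cat > post.py <<'E'
from h import *
plan([506,94.5,66],17,1,4)
p,W,K=cam('wrist'); im=p['img'].astype(int)[200:340,240:400]; m=(im[...,0]>130)&(im[...,1]<70)&(im[...,2]<70); c=np.argwhere(m).mean(0)[::-1]+[240,200] if m.any() else None
print(m.sum(), c, mark(p,W,'post_top'), ray(p,W,K,c,106) if c is not None else '')
E
python3 post.py
```

```text
t 11.575 pos [520.3  94.3  64.4] zdeg 12.1 j [ 0.05  0.51  1.93  0.01  0.69 -0.16] op 40.4 F [2.4 1.2 3.3] M [ 0.11 -0.66 -0.  ]
[[-0.32, -0.18, -1.4], [-0.9, -4.9, -0.1], 4]
1358 [340.84167894 293.35125184] [([530.2, 96.5, 104.6], 0.8)] [529.14393385 104.12597195 106.        ]
```

>>> apply_moves([
  [[0, -0.2, -0.9], [0, -2, 0], 4.0],
  [[0.05, 0, -0.8], [0, -2, 0], 4.0],
  [[0.05, 0, -0.5], [0, 0, 0], 4.0],
  [[0, 0, -0.3], [0, 0, 0], 4.0],
  [[0, 0, -0.2], [0, 0, 0], 4.0],
])

```text
t: 12.3
eef_pos: [495.8, 87.9, 66.0]
tcp_rot: [-1.551, 0.002, -1.294]
ft_force: [8.8, 6.4, 0.8]
opening: 0.422
```

```bash
python3 post.py
```

```text
t 12.3 pos [495.8  87.9  66. ] zdeg 15.9 j [ 0.04  0.48  1.99  0.01  0.66 -0.25] op 40.2 F [8.8 6.4 0.8] M [ 1.14 -1.61  0.15]
[[-0.36, 0.02, 1.16], [-1.1, -1.1, -0.1], 4]
1106 [346.2676311 290.5596745] [([510.7, 92.5, 107.1], 0.95)] [506.32015585  99.66681592 106.        ]
```

>>> apply_moves([
  [[0, 0, -0.2], [0, 0, 0], 4.0],
  [[0, 0, -0.1], [0, 0, 0], 4.0],
  [[0, 0, 0], [0, 0, 0], 4.0],
  [[0, 0, 0], [0, 0, 0], 4.0],
  [[0, 0, 0], [0, 0, 0], 4.0],
])

```text
t: 13.02
eef_pos: [499.4, 88.7, 66.5]
tcp_rot: [-1.538, 0.001, -1.299]
ft_force: [4.3, 3.7, -2.0]
opening: 0.42
```

```bash
python3 post.py
```

```text
t 13.025 pos [499.4  88.7  66.5] zdeg 15.5 j [ 0.04  0.48  1.99  0.01  0.65 -0.24] op 39.9 F [ 4.3  3.7 -2. ] M [ 0.62 -0.68  0.1 ]
[[-0.39, 0.07, 0.79], [-1.9, -1.4, -0.0], 4]
1221 [342.66420966 289.91809992] [([511.7, 93.6, 104.6], 0.93)] [507.78435129  99.87121769 106.        ]
```

The force rose to 11 N with the post near (507,95), so the arm is at its stop. I'll open, lift and go to the knob.

>>> apply_moves([
  [[0, 0, 0], [0, 0, 0], 6.5],
  [[0, 0, 0.4], [0, 0, 0], 6.5],
  [[0, -2.5, 0], [-1, 0, 0], 6.5],
  [[0, -4.0, 0], [-1, 0, 0], 7],
  [[0, -3.0, 0], [0, 0, 0], 7],
])

```text
t: 13.75
eef_pos: [499.4, 88.7, 160.8]
tcp_rot: [-1.587, 0.003, -1.302]
ft_force: [-0.3, -0.0, 0.2]
opening: 0.734
```

```bash
python3 - <<'E'
from h import *
plan([546.5,-32,160],50,6,7)
p,W,K=cam('wrist')
for t in ('post_top','pad','knob_top','stud_end','grip_mark'): print(t,mark(p,W,t))
p,W,K=cam('scene')
for t in ('post_top','pad','roundel','jig'): print(t,mark(p,W,t))
E
```

```text
t 13.75 pos [499.4  88.7 160.8] zdeg 15.4 j [ 0.05  0.36  1.86 -0.    0.94 -0.22] op 69.8 F [-0.3 -0.   0.2] M [-0.08  0.04  0.  ]
[[2.15, 0.0, 0.22], [0.1, -5.8, -0.1], 7]
[[2.16, 0.01, 0.01], [0.1, -5.8, -0.1], 7]
[[2.15, 0.01, -0.21], [0.1, -5.8, -0.1], 7]
[[2.12, 0.01, -0.43], [0.1, -5.8, -0.1], 7]
[[2.06, 0.01, -0.64], [0.1, -5.8, -0.1], 7]
[[1.99, 0.01, -0.84], [0.1, -5.8, -0.1], 7]
post_top [([516.1, 94.8, 107.7], 0.97)]
pad [([515.1, 77.6, 41.8], 0.93)]
knob_top [([546.3, -31.8, 110.2], 0.69)]
stud_end [([547.7, -29.3, 127.8], 0.78)]
grip_mark [([560.4, -45.5, 109.6], 0.78)]
post_top [([512.8, 94.1, 104.5], 0.72), ([550.8, -43.8, 111.8], 0.34)]
pad [([517.9, 72.7, 42.6], 0.89), ([511.6, 97.3, 103.6], 0.73)]
roundel [([515.8, 74.9, 21.2], 0.86)]
jig [([545.9, -33.6, -1.3], 0.67), ([505.6, -390.1, -1.0], 0.56)]
```

>>> apply_moves([
  [[2.3, 0, 0.2], [0.3, -6, 0], 7],
  [[2.3, 0, 0], [0.3, -6, 0], 7],
  [[2.3, 0, -0.2], [0, -6, 0], 7],
  [[2.2, 0, -0.4], [0, -6, 0], 7],
  [[2.1, 0, -0.6], [0, -6, 0], 7],
])

```text
t: 14.92
eef_pos: [543.1, -17.9, 156.9]
tcp_rot: [-1.575, 0.009, -0.76]
ft_force: [0.1, 0.1, -0.5]
opening: 0.731
```

```bash
python3 - <<'E'
from h import *
plan([546.5,-32,150],50,2,7)
p,W,K=cam('wrist'); save(p,'w8')
for t in ('knob_top','stud_end','grip_mark','hub_mark'): print(t,mark(p,W,t))
print(proj(p,W,K,[[546.5,-32,131],[546.5,-32,114]]))
s,T=tool(); print(T[:3,3])
q,W2,K2=cam('top'); save(q,'t8'); print(mark(q,W2,'post_top'),mark(q,W2,'pad'))
E
```

```text
t 14.925 pos [543.1 -17.9 156.9] zdeg 46.5 j [-0.16  0.41  1.78  0.    0.96 -0.97] op 69.5 F [ 0.1  0.1 -0.5] M [-0.03 -0.05 -0.03]
[[0.61, 0.34, -0.4], [0.1, -1.8, -0.3], 7]
[[0.6, 0.34, -0.41], [0.1, -1.8, -0.3], 7]
knob_top [([546.3, -31.5, 112.3], 0.84)]
stud_end []
grip_mark [([560.0, -43.9, 111.3], 0.67)]
hub_mark [([552.4, -42.9, 110.7], 0.86)]
[[306.27004863 278.01993492]
 [307.16346054 269.32326602]]
[542.53904015 -16.69223486 156.96930252]
[] []
```

View pics/w8.png

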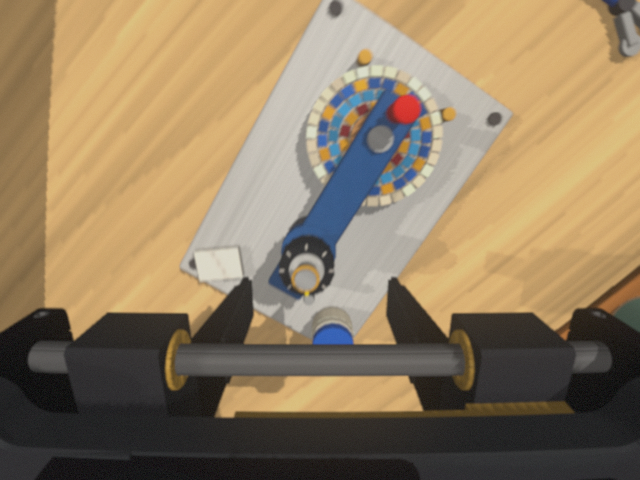

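```bash
python3 - <<'E'
from h import *
p,W,K=cam('wrist')
for dz in (0,10,20):
    W2=W.copy(); W2[2,3]+=dz
    r=lambda u,v,z: ray(p,W2,K,(u,v),z)[:2]
    a,b=r(322,0,18),r(182,268,18); c,d=r(348,0,18),r(511,115,18)
    ang=lambda v: np.degrees(np.arctan2(v[1],v[0]))
    S=r(306,276,131); Kn=r(308,263,112); P=r(405,108,106); Ro=r(374,137,42)
    print(dz,'edge',ang(a-b),'faredge+90',ang(c-d)-90,'post-stud',ang(P-S),ang(P-Kn),np.linalg.norm(P-S),'roundel',ang(Ro-S),np.linalg.norm(Ro-S),'S',S,Kn,P)
E
```

```text
0 edge 105.59532588995474 faredge+90 -255.0737145781738 post-stud 105.21173930571874 104.87274037078195 129.37154988085138 roundel 105.09639855752097 107.76938084413625 S [544.93246774 -29.79603106] [543.49580078 -27.36844885] [510.98706848  95.04269606]
10 edge 105.59532588995474 faredge+90 -255.0737145781738 post-stud 105.28159480055662 104.88846863974945 134.82853038538138 roundel 105.33611858913387 112.1740954220028 S [547.48898288 -32.84229281] [545.79813421 -30.08293281] [511.95314527  97.21898832]
20 edge 105.59532588995474 faredge+90 -255.0737145781738 post-stud 105.34601557598862 104.90303105404467 140.28569571601398 roundel 105.55772032074817 116.58062521339545 S [550.04549802 -35.88855457] [548.10046764 -32.79741677] [512.91922206  99.39528059]
```

The picture shows the knob at (308,264), the post at (405,108) and the roundel centre at (374,137). The arm lies within about 0.4° of the jig's y axis, so the swing is done and the roundel has not moved. Now I go down over the knob.

```bash
python3 - <<'E'
from h import *
plan([546.5,-31.5,110],47,2,7)
plan([546.5,-31.5,64],47,4,7)
E
```

```text
t 15.375 pos [542.8 -16.5 157.3] zdeg 46.3 j [-0.15  0.41  1.78  0.    0.96 -0.96] op 69.9 F [ 0.2 -0.8  0.2] M [ 0.04  0.01 -0.08]
[[0.67, 2.36, -0.4], [0.1, -0.4, -0.2], 7]
[[0.66, 2.36, -0.41], [0.1, -0.4, -0.2], 7]
t 15.375 pos [542.8 -16.5 157.3] zdeg 46.3 j [-0.15  0.41  1.78  0.    0.96 -0.96] op 69.9 F [ 0.2 -0.8  0.2] M [ 0.04  0.01 -0.08]
[[0.35, 2.33, -0.2], [0.0, -0.2, -0.1], 7]
[[0.34, 2.33, -0.2], [0.0, -0.2, -0.1], 7]
[[0.33, 2.33, -0.2], [0.0, -0.2, -0.1], 7]
[[0.33, 2.33, -0.21], [0.0, -0.2, -0.1], 7]
```

>>> apply_moves([
  [[0.9, 0, -0.6], [0, 0, 0], 7],
  [[0.5, 1.5, -0.3], [0, 0, -0.4], 7],
  [[0, 2.0, 0], [0, 0, 0], 7],
  [[0, 1.5, 0], [0, 0, 0], 7],
  [[0, 1.0, 0], [0, 0, 0], 7],
])

```text
t: 16.0
eef_pos: [547.7, -34.4, 96.5]
tcp_rot: [-1.573, -0.002, -0.764]
ft_force: [0.1, -0.0, 0.4]
opening: 0.737
```

```bash
python3 - <<'E'
from h import *
plan([546.5,-31.5,64],47,2,7)
p,W,K=cam('wrist'); save(p,'w9')
for t in ('knob_top','stud_end','grip_mark','hub_mark'): print(t,mark(p,W,t))
print(proj(p,W,K,[[546.5,-31.5,131],[546.5,-31.5,114]]))
E
```

```text
t 16.0 pos [547.7 -34.4  96.5] zdeg 46.3 j [-0.18  0.49  1.84 -0.    0.81 -0.99] op 70.1 F [ 0.1 -0.   0.4] M [-0.06 -0.06 -0.03]
[[-0.14, 1.63, 0.07], [0.1, -0.4, 0.0], 7]
[[-0.14, 1.63, 0.07], [0.1, -0.4, 0.0], 7]
knob_top [([629.8, -85.9, 22.9], 0.62)]
stud_end [([545.3, -32.6, 128.5], 0.96)]
grip_mark [([561.1, -44.0, 108.0], 0.91)]
hub_mark [([555.1, -42.3, 109.4], 0.66)]
[[319.57670909 295.53081228]
 [319.60423253 282.40464169]]
```

View pics/w9.png

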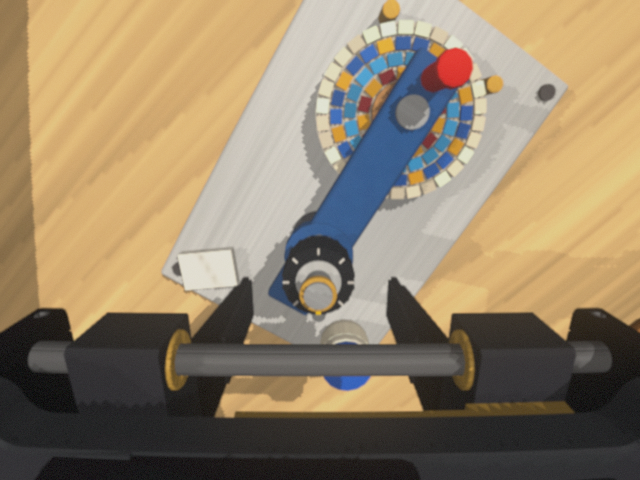

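The stud end is at (318,294), within 2 px of the prediction, and the knob sits midway between the fingers. I'll go down to grip it.

>>> apply_moves([
  [[-0.3, 1.0, 0.1], [0, 0, 0], 7],
  [[0, 1.0, 0], [0, 0, 0], 7],
  [[0, 0.8, 0], [0, 0, 0], 7],
  [[0, 0.4, 0], [0, 0, 0], 6],
  [[0, 0, 0], [0, 0, 0], 5],
])

```text
t: 16.88
eef_pos: [546.7, -31.2, 64.0]
tcp_rot: [-1.572, -0.003, -0.763]
ft_force: [-0.9, -0.3, 0.1]
opening: 0.581
```

```bash
cat > st.py <<'E'
from h import *
plan([546.3,-31.3,64],47,1,5)
E
python3 st.py
```

```text
t 16.875 pos [546.7 -31.2  64. ] zdeg 46.3 j [-0.18  0.53  1.87 -0.    0.74 -0.98] op 55.3 F [-0.9 -0.3  0.1] M [-0.02 -0.03  0.01]
[[-0.02, -0.0, -0.04], [0.0, -0.7, 0.2], 5]
```

>>> apply_moves([
  [[0, 0, 0], [0, 0, 0], 3.5],
  [[0, 0, 0], [0, 0, 0], 3.5],
  [[0, 0, 0], [0, 0, 0], 3.5],
  [[0, 0, 0], [0, 0, 0], 3.5],
  [[0, 0, 0], [0, 0, 0], 3.5],
])

```text
t: 17.5
eef_pos: [545.0, -32.6, 64.5]
tcp_rot: [-1.575, -0.002, -0.762]
ft_force: [0.4, -1.0, -3.5]
opening: 0.432
```

```bash
python3 st.py
```

```text
t 17.5 pos [545.  -32.6  64.5] zdeg 46.3 j [-0.18  0.53  1.87 -0.01  0.74 -0.98] op 41.1 F [ 0.4 -1.  -3.5] M [-0.04  0.01  0.02]
[[0.0, 0.05, 0.19], [0.2, -0.7, 0.1], 5]
```

>>> apply_moves([
  [[0, 0, 0], [0, -8, 0], 3.5],
  [[0, 0, 0], [0, -8, 0], 3.5],
  [[0, 0, 0], [0, -8, 0], 3.5],
  [[0, 0, 0], [0, -8, 0], 3.5],
  [[0, 0, 0], [0, -8, 0], 3.5],
])

```text
t: 18.12
eef_pos: [544.2, -33.7, 64.9]
tcp_rot: [-1.577, 0.003, -0.044]
ft_force: [-1.2, -4.0, 0.2]
opening: 0.433
```

```bash
python3 st.py;python3 - <<'E'
from h import *
p,W,K=cam('wrist'); save(p,'w10'); print([mark(p,W,t) for t in ('grip_mark','hub_mark','knob_top','post_top')])
E
```

```text
t 18.125 pos [544.2 -33.7  64.9] zdeg 87.5 j [-0.18  0.53  1.87 -0.01  0.74 -1.7 ] op 41.2 F [-1.2 -4.   0.2] M [-0.45  0.31 -0.13]
[[0.2, 0.09, 0.25], [0.4, 40.5, -0.0], 5]
[[], [], [], [([514.2, 93.0, 107.1], 0.66)]]
```

>>> apply_moves([
  [[0, 0, 0], [0, -8, 0], 3.5],
  [[0, 0, 0], [0, -8, 0], 3.5],
  [[0, 0, 0], [0, -8, 0], 3.5],
  [[0, 0, 0], [0, -8, 0], 3.5],
  [[0, 0, 0], [0, -6, 0], 3.5],
])

```text
t: 19.0
eef_pos: [544.4, -34.9, 64.4]
tcp_rot: [-1.575, 0.007, 0.619]
ft_force: [-0.4, -4.6, -3.6]
opening: 0.434
```

```bash
python3 st.py
```

```text
t 19.0 pos [544.4 -34.9  64.4] zdeg 125.5 j [-0.18  0.53  1.87 -0.01  0.74 -2.36] op 41.3 F [-0.4 -4.6 -3.6] M [-0.58  0.09 -0.08]
[[0.37, 0.04, 0.18], [0.5, 78.5, -0.2], 5]
```

>>> apply_moves([
  [[0, 0, 0], [0, 0, 0], 5.5],
  [[0, 0, 0], [0, 0, 0], 6.5],
  [[0, 0, 0], [0, 0, 0], 6.5],
  [[0, 0, 0], [0, 0, 0], 6.5],
  [[0, 0, 0], [0, 0, 0], 6.5],
])

```text
t: 19.62
eef_pos: [545.0, -34.1, 64.7]
tcp_rot: [-1.575, 0.005, 0.609]
ft_force: [-1.1, 0.1, -0.3]
opening: 0.681
```

```bash
python3 st.py;python3 - <<'E'
from h import *
s,T=tool(); p,W,K=cam('wrist'); save(p,'w11'); print([mark(p,W,t) for t in ('grip_mark','hub_mark','knob_top','stud_end','post_top')])
print(proj(p,W,K,[np.r_[T[:2,3],131],np.r_[T[:2,3],114]]))
im=p['img']; cv2.imwrite('pics/w11c.png',cv2.resize(im[200:350,220:420,::-1],(800,600),interpolation=cv2.INTER_CUBIC))
for n in('top','scene'):
  p,W,K=cam(n); print([mark(p,W,t) for t in ('knob_top','stud_end','post_top')])
E
```

```text
t 19.625 pos [545.  -34.1  64.7] zdeg 124.9 j [-0.18  0.53  1.87 -0.01  0.74 -2.35] op 64.8 F [-1.1  0.1 -0.3] M [ 0.09  0.05 -0.02]
[[0.27, 0.06, 0.15], [0.4, 77.9, -0.1], 5]
[[], [([517.3, 71.2, 20.3], 0.58)], [], [([546.8, -34.5, 129.6], 0.8)], []]
[[317.93473879 329.66976316]
 [318.19286409 311.1571115 ]]
[[], [], []]
[[([549.8, -39.3, 129.8], 0.73), ([545.9, -29.2, 108.1], 0.44)], [([545.9, -36.9, 130.1], 0.67)], [([513.1, 96.6, 104.0], 0.79), ([545.0, -34.2, 1.2], 0.54)]]
```

View pics/w11c.png

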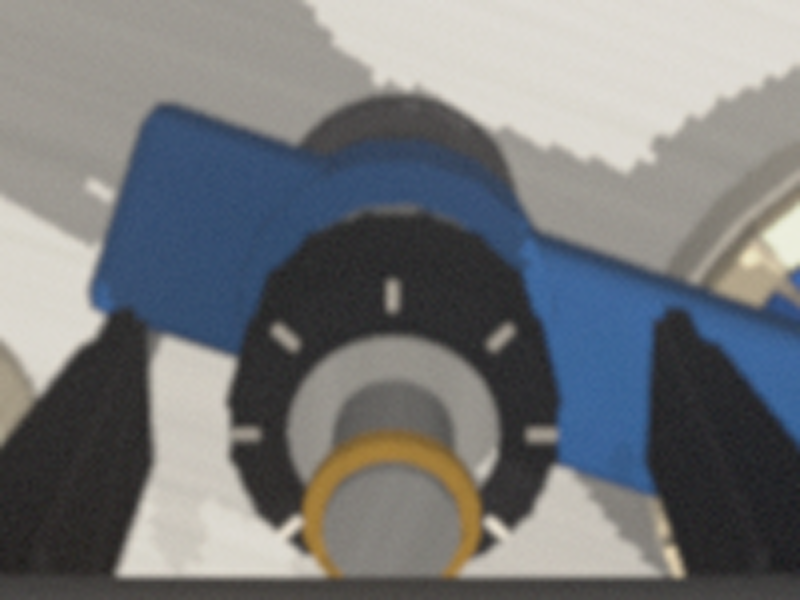

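```bash
cat > fit.py <<'E'
from h import *
from scipy.optimize import least_squares
def fit(p,W,K,T,ticks,stud,rad=None):
    """ticks: {deg in tool frame from +x toward +z : (u,v)}; stud: (u,v) of end centre. fit xy, ztop, rtick, camera dz"""
    def f(q):
        W2=W.copy(); W2[2,3]+=q[4]
        X=[np.r_[q[0],q[1],q[2]]+q[3]*(np.cos(a)*T[:3,0]+np.sin(a)*T[:3,2]) for a in np.radians(list(ticks))]+[np.r_[q[0],q[1],131.]]
        r=(proj(p,W2,K,X)-np.array(list(ticks.values())+[stud])).ravel()
        return np.r_[r,(q[3]-17.8)/.3,(q[4]-6)/8]
    q=least_squares(f,[545,-33,112,17.8,6]); return q.x,np.abs(q.fun[:-2]).max()
E
python3 - <<'E'
from fit import *
s,T=tool(); p,W,K=cam('wrist')
tk={180:(318.25,273.75),270:(281.25,308.5),90:(355.5,308.5),225:(291.5,284),135:(345,284.25),315:(292.75,332),45:(344.25,332)}
print(fit(p,W,K,T,tk,(318.4,330)),T[:3,3])
# same for w9-like earlier picture: pose eef (547.7,-34.4,96.5)
E
```

```text
(array([ 5.44813036e+02, -3.41654754e+01,  1.11161596e+02,  1.78675000e+01,
       -3.35731383e-01]), np.float64(0.3132571472462473)) [544.94482436 -34.17681763  64.60649296]
```

```bash
python3 - <<'E'
from fit import *
s,T=tool(); p,W,K=cam('wrist')
tk={180:(318.25,273.75),270:(281.25,308.5),90:(355.5,308.5),225:(291.5,284),135:(345,284.25),315:(292.75,332),45:(344.25,332)}
ed=[(277.5,307),(359.5,307)]; st=[(301.25,331),(335.5,331)]
for zt in (108.5,109.5,111,112,113.5):
    def f(q):
        W2=W.copy(); W2[2,3]+=q[3]
        c=np.r_[q[0],q[1],zt]; z=T[:3,2]
        X=[c+q[2]*(np.cos(a)*T[:3,0]+np.sin(a)*T[:3,2]) for a in np.radians(list(tk))]+[np.r_[q[0],q[1],131.]]
        r=(proj(p,W2,K,X)-np.array(list(tk.values())+[(318.4,330)])).ravel()
        s0=np.r_[q[0],q[1],131]
        e=(proj(p,W2,K,[c-21*z,c+21*z,s0-7.5*z,s0+7.5*z])-np.array(ed+st))[:,0]
        return np.r_[r,e]
    q=least_squares(f,[545,-33,17,0]); print(zt,q.x.round(2),q.cost, q.fun[-6:].round(2))
E
```

```text
108.5 [549.24 -31.13  19.11   7.77] 1.4333009289281513 [-0.21  1.16  0.07 -0.14  0.39 -0.77]
109.5 [548.86 -31.39  19.     7.71] 0.6767406385598503 [-0.21  0.33 -0.19  0.11  0.38 -0.74]
111 [548.36 -31.74  18.86   7.79] 1.3401200506075728 [-0.19 -0.94 -0.54  0.46  0.38 -0.72]
112 [548.07 -31.93  18.78   7.95] 2.9960794715972505 [-0.18 -1.81 -0.76  0.66  0.39 -0.71]
113.5 [547.71 -32.18  18.68   8.36] 7.31418561815211 [-0.17 -3.13 -1.03  0.93  0.43 -0.73]
```

The tick fit puts the grip's top at about 109.5 mm, against 113 to 114 mm when perched. Residuals are clearly worse at perched heights, so the knob has dropped. I'll lower about 4.5 mm, centre, regrip and run clockwise. The tight point can't come before about 148°.

>>> apply_moves([
  [[0.1, 0.2, 0], [0, 0, 0], 6.0],
  [[0, 0.2, 0], [0, 0, 0], 3.5],
  [[0, 0, 0], [0, 0, 0], 3.5],
  [[0, 0, 0], [0, 0, 0], 3.5],
  [[0, 0, 0], [0, 0, 0], 3.5],
])

```text
t: 21.05
eef_pos: [546.1, -33.9, 60.4]
tcp_rot: [-1.576, 0.005, 0.61]
ft_force: [0.5, 0.0, 0.4]
opening: 0.434
```

```bash
python3 st.py
```

```text
t 21.05 pos [546.1 -33.9  60.4] zdeg 124.9 j [-0.18  0.54  1.87 -0.01  0.73 -2.35] op 41.3 F [0.5 0.  0.4] M [0.07 0.15 0.05]
[[0.16, -0.36, 0.21], [0.4, 77.9, -0.1], 5]
```

>>> apply_moves([
  [[0, 0.01, 0], [0, 8, 0], 3.5],
  [[0, 0.01, 0], [0, 8, 0], 3.5],
  [[0, 0.02, 0], [0, 8, 0], 3.5],
  [[0, 0.01, 0], [0, 8, 0], 3.5],
  [[0, 0.01, 0], [0, 8, 0], 3.5],
])

```text
t: 21.68
eef_pos: [546.3, -34.0, 59.9]
tcp_rot: [-1.578, 0.0, -0.109]
ft_force: [0.3, -1.4, -0.9]
opening: 0.433
```

```bash
python3 st.py
```

```text
t 21.675 pos [546.3 -34.   59.9] zdeg 83.8 j [-0.18  0.54  1.87 -0.01  0.73 -1.63] op 41.2 F [ 0.3 -1.4 -0.9] M [-0.13 -0.06  0.09]
[[-0.03, -0.41, 0.27], [0.4, 36.8, 0.1], 5]
```

>>> apply_moves([
  [[0, 0.01, 0], [0, 8, 0], 3.5],
  [[0, 0.01, 0], [0, 8, 0], 3.5],
  [[0, 0.02, 0], [0, 8, 0], 3.5],
  [[0, 0.01, 0], [0, 8, 0], 3.5],
  [[0, 0.01, 0], [0, 8, 0], 3.5],
])

```text
t: 22.3
eef_pos: [546.4, -34.3, 59.5]
tcp_rot: [-1.576, -0.005, -0.83]
ft_force: [-0.1, -1.4, 0.6]
opening: 0.435
```

```bash
python3 st.py
```

```text
t 22.3 pos [546.4 -34.3  59.5] zdeg 42.4 j [-0.18  0.54  1.87 -0.01  0.73 -0.91] op 41.3 F [-0.1 -1.4  0.6] M [-0.24 -0.02  0.12]
[[-0.23, -0.45, 0.19], [0.3, -4.6, 0.3], 5]
```

>>> apply_moves([
  [[0, 0.01, 0], [0, 8, 0], 3.5],
  [[0, 0.01, 0], [0, 8, 0], 3.5],
  [[0, 0.02, 0], [0, 8, 0], 3.5],
  [[0, 0.01, 0], [0, 8, 0], 3.5],
  [[0, 0.01, 0], [0, 8, 0], 3.5],
])

```text
t: 22.92
eef_pos: [546.3, -34.5, 59.3]
tcp_rot: [-1.571, -0.008, -1.551]
ft_force: [0.5, -1.9, -0.6]
opening: 0.438
```

```bash
python3 st.py
```

```text
t 22.925 pos [546.3 -34.5  59.3] zdeg 1.1 j [-0.18  0.54  1.87 -0.01  0.73 -0.19] op 41.6 F [ 0.5 -1.9 -0.6] M [-0.28 -0.02  0.13]
[[-0.32, -0.48, 0.01], [0.2, -45.9, 0.4], 5]
```

123.8° run down at a steady 0.13 N m with no jam. Now I open, turn back and regrip so that the yellow and red marks face the wrist camera.

>>> apply_moves([
  [[0, 0, 0], [0, 0, 0], 6.0],
  [[0, 0, 0], [0, 0, 0], 6.0],
  [[0, 0, 0], [0, -10, 0], 6.0],
  [[0, 0, 0], [0, -10.5, 0], 6.0],
  [[0, 0, 0], [0, -10.5, 0], 6.0],
])

```text
t: 23.55
eef_pos: [545.8, -34.0, 59.1]
tcp_rot: [-1.576, -0.005, -0.989]
ft_force: [-0.1, 0.9, 0.5]
opening: 0.629
```

>>> apply_moves([
  [[0, 0, 0], [0, -10.5, 0], 6.0],
  [[0, 0, 0], [0, -10.5, 0], 6.0],
  [[0, 0, 0], [0, -10.5, 0], 6.0],
  [[0, 0, 0], [0, -10.5, 0], 6.0],
  [[0, 0, 0], [0, -10.5, 0], 6.0],
])

```text
t: 24.18
eef_pos: [545.4, -33.4, 59.0]
tcp_rot: [-1.577, 0.002, -0.052]
ft_force: [-0.4, -0.3, 0.6]
opening: 0.63
```

>>> apply_moves([
  [[0, 0, 0], [0, -10.5, 0], 6.0],
  [[0, 0, 0], [0, -10.5, 0], 6.0],
  [[0, 0, 0], [0, -10.5, 0], 6.0],
  [[0, 0, 0], [0, -10, 0], 6.0],
  [[0, 0, 0], [0, 0, 0], 6.0],
])

```text
t: 24.8
eef_pos: [545.1, -32.9, 58.9]
tcp_rot: [-1.574, 0.006, 0.695]
ft_force: [-0.1, 0.1, 0.2]
opening: 0.634
```

```bash
python3 st.py; python3 - <<'E'
from h import *
p,W,K=cam('wrist'); im=p['img'][190:350,210:430]; cv2.imwrite('pics/w12.png',cv2.resize(im[:,:,::-1],None,fx=3,fy=3,interpolation=cv2.INTER_CUBIC))
hs=cv2.cvtColor(p['img'],cv2.COLOR_RGB2HSV)[250:345,270:370].astype(int)
for n,m in (('yel',(hs[...,0]>20)&(hs[...,0]<34)&(hs[...,1]>130)&(hs[...,2]>120)),('red',((hs[...,0]<8)|(hs[...,0]>172))&(hs[...,1]>130)&(hs[...,2]>80))):
    k,l,st,c=cv2.connectedComponentsWithStats(m.astype(np.uint8))
    for i in range(1,k):
        if st[i,4]>3: print(n,st[i,4],c[i]+[270,250])
E
```

```text
t 24.8 pos [545.1 -32.9  58.9] zdeg 129.8 j [-0.18  0.54  1.87 -0.01  0.73 -2.44] op 60.3 F [-0.1  0.1  0.2] M [0.07 0.11 0.01]
[[0.19, -0.51, 0.05], [0.4, 82.8, -0.2], 5]
yel 99 [288.39393939 290.60606061]
red 42 [299.14285714 298.61904762]
```

```bash
cat > slip.py <<'E'
from h import *
s,T=tool(); p,W,K=cam('wrist'); W=W.copy(); W[2,3]+=7.8
plan([546.3,-31.3,59],47,1,5)
hs=cv2.cvtColor(p['img'],cv2.COLOR_RGB2HSV)[240:350,265:375].astype(int); g={}
for n,m in (('yel',(hs[...,0]>20)&(hs[...,0]<34)&(hs[...,1]>130)&(hs[...,2]>120)),('red',((hs[...,0]<8)|(hs[...,0]>172))&(hs[...,1]>130)&(hs[...,2]>80))):
    k,l,st,c=cv2.connectedComponentsWithStats(m.astype(np.uint8))
    for i in range(1,k):
        if st[i,4]>8: 
            uv=c[i]+[265,240]; X=ray(p,W,K,uv,107.5); X=T[:3,:3].T@(X-T[:3,3]); print(n,st[i,4],uv.round(1),'tool xz',X[[0,2]].round(1)); g.setdefault(n,X[[0,2]])
if len(g)==2:
    d=np.linalg.norm(g['yel']-g['red']); print('d',d.round(2),'slip deg',np.degrees(np.arccos(np.clip((17**2+10.5**2-d*d)/357,-1,1))).round(1))
E
python3 slip.py
```

```text
t 24.9 pos [545.1 -32.9  58.9] zdeg 129.6 j [-0.18  0.54  1.87 -0.01  0.73 -2.43] op 60.1 F [-0.1 -0.5 -0.1] M [0.06 0.01 0.02]
[[0.2, -0.01, 0.05], [0.4, 82.6, -0.2], 5]
yel 100 [288.2 290.7] tool xz [ -6.9 -15.1]
red 41 [299.1 298.6] tool xz [-2.6 -9.8]
d 6.77 slip deg 8.2
```

>>> apply_moves([
  [[0, 0, 0], [0, 0, 0], 3.5],
  [[0, 0, 0], [0, 0, 0], 3.5],
  [[0, 0, 0], [0, 0, 0], 3.5],
  [[0, 0, 0], [0, 0, 0], 3.5],
  [[0, 0, 0], [0, 0, 0], 3.5],
])

```text
t: 25.52
eef_pos: [546.0, -33.8, 59.2]
tcp_rot: [-1.576, 0.005, 0.686]
ft_force: [0.8, -1.3, 0.6]
opening: 0.431
```

```bash
python3 slip.py
```

```text
t 25.575 pos [546.  -33.8  59.2] zdeg 129.3 j [-0.18  0.54  1.87 -0.01  0.73 -2.43] op 41.4 F [ 1.3 -0.9 -0.5] M [0.08 0.09 0.04]
[[0.18, 0.02, 0.17], [0.4, 82.3, -0.0], 5]
yel 99 [290.6 290.3] tool xz [ -7.  -13.9]
red 40 [301.3 298.1] tool xz [-2.8 -8.7]
d 6.68 slip deg 6.7
```

>>> apply_moves([
  [[0, 0.01, 0], [0, 4, 0], 3.5],
  [[0, 0.01, 0], [0, 4, 0], 3.5],
  [[0, 0, 0], [0, 4, 0], 3.5],
  [[0, 0.01, 0], [0, 4, 0], 3.5],
  [[0, 0.01, 0], [0, 4, 0], 3.5],
])

```text
t: 26.2
eef_pos: [546.2, -33.8, 58.9]
tcp_rot: [-1.578, 0.003, 0.327]
ft_force: [0.5, -1.0, 0.7]
opening: 0.433
```

```bash
python3 slip.py
```

```text
t 26.25 pos [546.2 -33.8  58.9] zdeg 108.5 j [-0.18  0.54  1.87 -0.01  0.73 -2.06] op 41.3 F [ 0.4 -2.3  1.7] M [-0.    0.02 -0.  ]
[[0.09, -0.01, 0.23], [0.4, 61.5, 0.1], 5]
yel 99 [290.5 290.6] tool xz [ -7.2 -13.6]
red 38 [301.2 298.2] tool xz [-3.1 -8.4]
d 6.58 slip deg 4.3
```

>>> apply_moves([
  [[0, 0.01, 0], [0, 4, 0], 3.5],
  [[0, 0.01, 0], [0, 4, 0], 3.5],
  [[0, 0, 0], [0, 4, 0], 3.5],
  [[0, 0.01, 0], [0, 4, 0], 3.5],
  [[0, 0.01, 0], [0, 4, 0], 3.5],
])

```text
t: 26.88
eef_pos: [546.4, -33.9, 58.8]
tcp_rot: [-1.579, -0.0, -0.029]
ft_force: [0.3, -2.1, 1.3]
opening: 0.438
```

```bash
python3 slip.py
```

```text
t 26.925 pos [546.3 -33.9  58.8] zdeg 88.2 j [-0.18  0.54  1.87 -0.01  0.72 -1.71] op 41.1 F [ 0.3 -2.8  1.5] M [0.06 0.09 0.09]
[[-0.01, -0.03, 0.26], [0.4, 41.2, 0.2], 5]
yel 100 [290.3 290.8] tool xz [ -7.4 -13.4]
red 48 [298. 302.] tool xz [-1.4 -9.7]
d 7.08 slip deg 12.0
```

The slip has started, about 11° so far. 34° remains to complete the click.

>>> apply_moves([
  [[0, 0, 0], [0, 4, 0], 3.5],
  [[0, 0, 0], [0, 4, 0], 3.5],
  [[0, 0, 0], [0, 4, 0], 3.5],
  [[0, 0, 0], [0, 4, 0], 3.5],
  [[0, 0, 0], [0, 4, 0], 3.5],
])

```text
t: 27.55
eef_pos: [546.5, -34.0, 58.8]
tcp_rot: [-1.578, -0.004, -0.381]
ft_force: [-0.2, -1.1, 0.1]
opening: 0.435
```

```bash
cat >> slip.py <<'E'
C=np.array([3.5,0]); a=lambda v: np.degrees(np.arctan2(*(v-C)[::-1]))
if len(g)==2: print('angles',a(g['yel']).round(1),a(g['red']).round(1),'slip',(a(g['red'])-a(g['yel'])).round(1))
E
python3 slip.py
```

```text
t 27.6 pos [546.5 -34.   58.8] zdeg 68.0 j [-0.18  0.54  1.87 -0.01  0.72 -1.35] op 41.3 F [ 0.  -1.9 -0. ] M [-0.07 -0.1   0.07]
[[-0.12, -0.02, 0.24], [0.4, 21.0, 0.3], 5]
yel 112 [290.3 290.9] tool xz [ -7.8 -13.2]
red 45 [296. 309.] tool xz [  2.1 -10.6]
d 10.21 slip deg 34.3
angles -130.4 -97.4 slip 33.0
```

>>> apply_moves([
  [[0, 0, 0], [0, 3, 0], 3.5],
  [[0, 0, 0], [0, 3, 0], 3.5],
  [[0, 0, 0], [0, 2.5, 0], 3.5],
  [[0, 0, 0], [0, 1.5, 0], 3.5],
  [[0, 0, 0], [0, 0, 0], 3.5],
])

```text
t: 28.22
eef_pos: [546.5, -34.1, 58.8]
tcp_rot: [-1.578, -0.006, -0.55]
ft_force: [0.3, -1.9, -0.2]
opening: 0.432
```

```bash
python3 slip.py
```

```text
t 28.275 pos [546.5 -34.1  58.8] zdeg 58.5 j [-0.18  0.54  1.87 -0.01  0.72 -1.19] op 41.3 F [ 0.5 -2.6 -0.5] M [-0.05 -0.19  0.28]
[[-0.17, -0.02, 0.22], [0.4, 11.5, 0.4], 5]
yel 118 [290.3 291.1] tool xz [ -7.9 -13.2]
red 44 [295.8 312.5] tool xz [  3.9 -10.7]
d 12.0 slip deg 44.3
angles -130.7 -88.0 slip 42.8
```

>>> apply_moves([
  [[0, 0, 0], [0, 1, 0], 3.5],
  [[0, 0, 0], [0, 0.7, 0], 3.5],
  [[0, 0, 0], [0, 0, 0], 3.5],
  [[0, 0, 0], [0, 0, 0], 3.5],
  [[0, 0, 0], [0, 0, 0], 3.5],
])

```text
t: 28.9
eef_pos: [546.6, -34.1, 58.8]
tcp_rot: [-1.578, -0.006, -0.58]
ft_force: [-0.2, -1.8, 0.5]
opening: 0.435
```

```bash
python3 slip.py; python3 - <<'E'
from h import *
p,W,K=cam('wrist'); im=p['img'][200:350,220:420]; cv2.imwrite('pics/w13.png',cv2.resize(im[:,:,::-1],(800,600),interpolation=cv2.INTER_CUBIC))
E
```

```text
t 28.95 pos [546.6 -34.1  58.8] zdeg 56.8 j [-0.18  0.54  1.87 -0.01  0.72 -1.16] op 41.3 F [ 0.1 -2.8 -0.3] M [-0.06 -0.16  0.33]
[[-0.18, -0.02, 0.22], [0.4, 9.8, 0.4], 5]
yel 118 [290.2 291.1] tool xz [ -7.9 -13.2]
red 46 [296. 313.] tool xz [  4.1 -10.6]
d 12.25 slip deg 45.7
angles -130.7 -86.9 slip 43.9
```

View pics/w13.png

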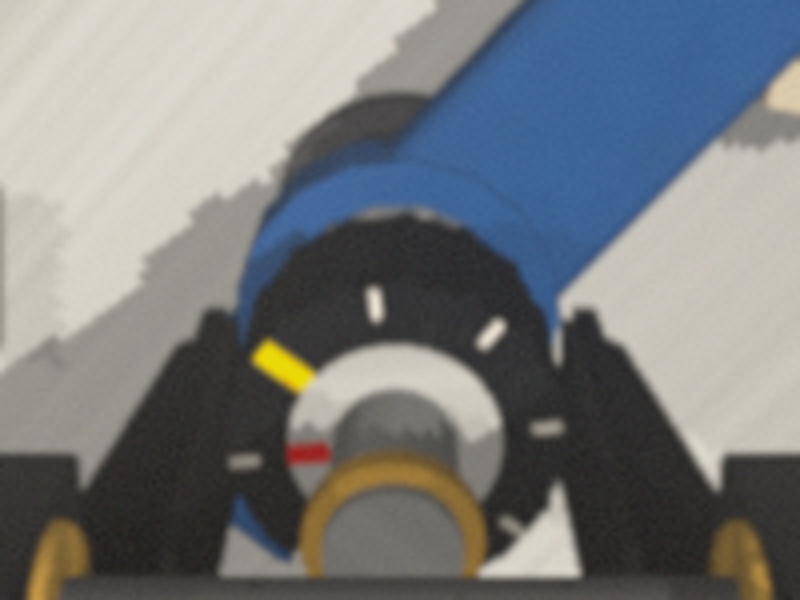

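The red mark at (308,453) lies within about 1° of the line through the white ticks at (244,462) and (547,428), so the slip is about 44°. The torque is 0.33 N m and rising. I'll turn a hair more to seat the click.

>>> apply_moves([
  [[0, 0, 0], [0, 1, 0], 3.5],
  [[0, 0, 0], [0, 0.6, 0], 3.5],
  [[0, 0, 0], [0, 0, 0], 3.5],
  [[0, 0, 0], [0, 0, 0], 3.5],
  [[0, 0, 0], [0, 0, 0], 3.5],
])

```text
t: 29.62
eef_pos: [546.6, -34.1, 58.8]
tcp_rot: [-1.578, -0.006, -0.61]
ft_force: [-0.4, -2.5, 0.6]
opening: 0.436
```

```bash
python3 slip.py
```

```text
t 29.675 pos [546.5 -34.1  58.8] zdeg 55.1 j [-0.18  0.54  1.87 -0.01  0.72 -1.13] op 41.4 F [ 0.1 -1.8  0.2] M [-0.06 -0.22  0.34]
[[-0.18, -0.02, 0.22], [0.4, 8.1, 0.4], 5]
yel 117 [290.1 291.1] tool xz [ -7.9 -13.2]
red 47 [296.4 313.6] tool xz [  4.4 -10.4]
d 12.62 slip deg 47.8
angles -130.7 -85.1 slip 45.6
```

The slip is 45.6° and the torque has levelled off at full value, so the click is complete. Now I release and lift.

>>> apply_moves([
  [[0, 0, 0], [0, 0, 0], 6.5],
  [[0, 0, 0], [0, 0, 0], 6.5],
  [[0, 0, 0], [0, 0, 0], 6.5],
  [[0, -2, 0], [0, 0, 0], 6.5],
  [[0, -4, 0], [0, 0, 0], 6.5],
])

```text
t: 30.3
eef_pos: [544.8, -32.8, 117.5]
tcp_rot: [-1.58, 0.0, -0.611]
ft_force: [0.5, 0.3, -0.1]
opening: 0.682
```

>>> apply_moves([
  [[0, -4, 0], [0, 0, 0], 6.5],
  [[0, -3, 0], [0, 0, 0], 6.5],
  [[-2, 0, 0], [0, 0, 0], 6.5],
  [[-2, 0, 0], [0, 0, 0], 6.5],
  [[0, 0, 0], [0, 0, 0], 6.5],
])

```text
t: 30.92
eef_pos: [511.7, -8.3, 192.3]
tcp_rot: [-1.577, -0.003, -0.612]
ft_force: [0.8, 0.9, 0.3]
opening: 0.682
```

```bash
python3 - <<'E'
from h import *
s,T=tool(); p,W,K=cam('wrist'); print(s['eef_pos'],s['ft_force'],s['opening'])
W2=W.copy(); W2[2,3]+=7.8
for t in ('knob_top','grip_mark','hub_mark','post_top','roundel'): print(t,mark(p,W,t))
im=p['img']; print(proj(p,W2,K,[[546.5,-33,107]]))
a=cv2.resize(im[:,:,::-1],(400,300)); u,v=proj(p,W2,K,[[546.5,-33,107]])[0].astype(int)
b=cv2.resize(im[max(v-45,0):v+45,u-60:u+60,::-1],(400,300),interpolation=cv2.INTER_CUBIC); cv2.imwrite('pics/fin.png',np.hstack([a,b]))
E
```

```text
[511.74501139  -8.26300479 192.2807784 ] [0.84141441 0.89348581 0.29068914] 0.6821406137227827
knob_top [([547.4, -33.0, 103.6], 0.88)]
grip_mark [([530.6, -42.7, 103.4], 0.9)]
hub_mark [([541.0, -37.4, 105.7], 0.61), ([503.4, -117.3, 22.2], 0.37)]
post_top [([514.5, 95.6, 105.4], 0.92), ([548.2, -29.2, 1.6], 0.67)]
roundel [([519.2, 70.8, 19.2], 0.64)]
[[318.3775276  280.12977824]]
```

View pics/fin.png

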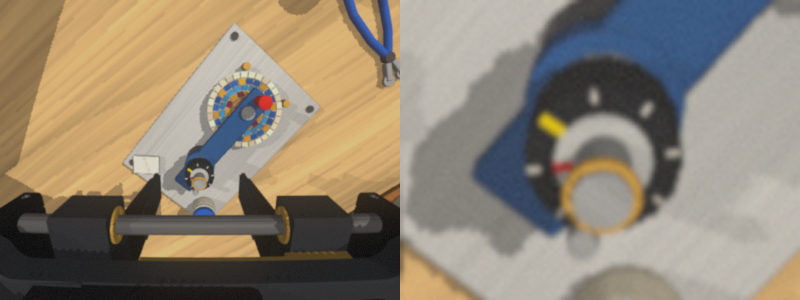

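The red mark at (562,168) lines up with the white tick next to yellow, on the line from (533,169) to (673,153). That is exactly one tick of slip. The arm is over the roundel, nothing else has moved, and the gripper is clear.

```bash
python3 -c "
from h import *
print(env.job_done())"
```

```text
the job is handed in; nothing more can be done
None
```

The roundel is clamped and the job is handed in at about 31 s of the 72 s allowed.

1. **Swing:** I pushed the blue arm by its red post until the force rose to about 11 N at the stop. The arm then lay within about 0.4° of the jig's axis, with the pad over the roundel.
2. **Turn back:** I turned the knob back about 79° and let go, and it dropped. The grip's top fitted best at about 109.5 mm, against 113–114 mm when perched.
3. **Screw down:** I ran it clockwise at about 0.1 N m, with one regrip, until the clutch slipped through one click. I stopped with the torque back up at about 0.34 N m, just under the nominal 0.38 N m.

**Last checks:**
- The red hub mark stands one tick behind the yellow one: the slip measured 44–46°, or 48° by a cruder distance estimate.
- The final picture shows the arm over the roundel and the jig items in place, with the gripper open, clear and reading no force.

**What went wrong or disagreed:**
- The first two tries at the post missed it without moving it. The first moved off along the arc before touching the post. Both also ran too high, because the fingers appear to end about 20–25 mm short of the reported tool point.
- The wrist camera's height calibration seemed about 8 mm off. I corrected for this in the measurements.
- I saw most of the bystanders off the jig only at the edges of pictures near the end. I did not remeasure them.

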